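# Set the amber solvent bottles on their colour-coded stands

## Task

Put each of the four amber bottles upright into the stand of the same colour as its cap, standing flat on the stand's floor inside the rim. They are glass: set them down, do not drop them. Leave the two white bottles standing where they are.

Things in the scene. Friction and masses are not known exactly. Their poses are not given: they have to be found in the camera images.
- amber_red_center (a point): Amber (brown) bottle with red cap, to be moved: loose round bottle, 90 mm tall (all lengths in mm): straight body 44 in diameter up to 60 above its foot with a paper label band, sloping shoulder, and a red screw cap 30 in diameter from 70 to 90. About 0.14 kg (0.1 to 0.18). Starts upright on the bench. Point on the bottle's axis, half-way up (45 above its foot); z is the bottle's axis, pointing to the cap.
- amber_yellow_center (a point): Amber (brown) bottle with yellow cap, to be moved: loose round bottle, 90 mm tall (all lengths in mm): straight body 44 in diameter up to 60 above its foot with a paper label band, sloping shoulder, and a yellow screw cap 30 in diameter from 70 to 90. About 0.14 kg (0.1 to 0.18). Starts upright on the bench. Point on the bottle's axis, half-way up (45 above its foot); z is the bottle's axis, pointing to the cap.
- amber_green_center (a point): Amber (brown) bottle with green cap, to be moved: loose round bottle, 90 mm tall (all lengths in mm): straight body 44 in diameter up to 60 above its foot with a paper label band, sloping shoulder, and a green screw cap 30 in diameter from 70 to 90. About 0.14 kg (0.1 to 0.18). Starts upright on the bench. Point on the bottle's axis, half-way up (45 above its foot); z is the bottle's axis, pointing to the cap.
- amber_blue_center (a point): Amber (brown) bottle with blue cap, to be moved: loose round bottle, 90 mm tall (all lengths in mm): straight body 44 in diameter up to 60 above its foot with a paper label band, sloping shoulder, and a blue screw cap 30 in diameter from 70 to 90. About 0.14 kg (0.1 to 0.18). Starts upright on the bench. Point on the bottle's axis, half-way up (45 above its foot); z is the bottle's axis, pointing to the cap.
- stand_red: Red bottle stand, fixed to the bench: a round shallow dish, all red, 74 mm (all lengths in mm) outside diameter, 66 inside diameter, its floor 5 above the bench and its rim 14 above the bench. A bottle has 11 of play all round in it. Origin: centre of its underside, on the bench; z up.
- stand_yellow: Yellow bottle stand, fixed to the bench: a round shallow dish, all yellow, 74 mm (all lengths in mm) outside diameter, 66 inside diameter, its floor 5 above the bench and its rim 14 above the bench. A bottle has 11 of play all round in it. Origin: centre of its underside, on the bench; z up.
- stand_green: Green bottle stand, fixed to the bench: a round shallow dish, all green, 74 mm (all lengths in mm) outside diameter, 66 inside diameter, its floor 5 above the bench and its rim 14 above the bench. A bottle has 11 of play all round in it. Origin: centre of its underside, on the bench; z up.
- stand_blue: Blue bottle stand, fixed to the bench: a round shallow dish, all blue, 74 mm (all lengths in mm) outside diameter, 66 inside diameter, its floor 5 above the bench and its rim 14 above the bench. A bottle has 11 of play all round in it. Origin: centre of its underside, on the bench; z up.
- white_red_center (a point): White plastic bottle with red cap, to be left where it stands: loose round bottle, 90 mm tall (all lengths in mm): straight body 44 in diameter up to 60 above its foot with a paper label band, sloping shoulder, and a red screw cap 30 in diameter from 70 to 90. About 0.14 kg (0.1 to 0.18). Starts upright on the bench. Point on the bottle's axis, half-way up (45 above its foot); z is the bottle's axis, pointing to the cap.
- white_blue_center (a point): White plastic bottle with blue cap, to be left where it stands: loose round bottle, 90 mm tall (all lengths in mm): straight body 44 in diameter up to 60 above its foot with a paper label band, sloping shoulder, and a blue screw cap 30 in diameter from 70 to 90. About 0.14 kg (0.1 to 0.18). Starts upright on the bench. Point on the bottle's axis, half-way up (45 above its foot); z is the bottle's axis, pointing to the cap.

How it is judged (in metres and radians):
At the end, for the whole second after the job is handed in: Each amber bottle stands in the stand of its cap's colour: axis within 13.5 mm of the stand's centre, foot on the stand's floor (within 4 mm), upright within 0.08 rad, at rest and released; the two white bottles stand where they were (within 20 mm) (horizontal distance between amber_red_center and stand_red below 0.0135 m and z of amber_red_center in the frame of stand_red between 0.046 and 0.054 m and angle between each of amber_red_center, amber_yellow_center, amber_green_center, amber_blue_center's own z axis and vertical below 0.08 rad and linear speed of each of amber_red, amber_yellow, amber_green, amber_blue below 0.02 m/s and contact force between the fingers and amber_red below 0.1 N and horizontal distance between amber_yellow_center and stand_yellow below 0.0135 m and z of amber_yellow_center in the frame of stand_yellow between 0.046 and 0.054 m and contact force between the fingers and amber_yellow below 0.1 N and horizontal distance between amber_green_center and stand_green below 0.0135 m and z of amber_green_center in the frame of stand_green between 0.046 and 0.054 m and contact force between the fingers and amber_green below 0.1 N and horizontal distance between amber_blue_center and stand_blue below 0.0135 m and z of amber_blue_center in the frame of stand_blue between 0.046 and 0.054 m and contact force between the fingers and amber_blue below 0.1 N and distance of each of white_red_center, white_blue_center from where it was at the start of the episode below 0.02 m); the robot touches nothing.
It fails at once if an amber bottle is dropped or thrown (moves faster than 0.7 m/s with no finger on it, as after a fall of 25 mm) ((linear speed of amber_red above 0.7 m/s and contact force between the fingers and amber_red below 0.05 N) or (linear speed of amber_yellow above 0.7 m/s and contact force between the fingers and amber_yellow below 0.05 N) or (linear speed of amber_green above 0.7 m/s and contact force between the fingers and amber_green below 0.05 N) or (linear speed of amber_blue above 0.7 m/s and contact force between the fingers and amber_blue below 0.05 N)).
It fails at once if a white bottle is shifted by more than 20 mm or tipped by more than 0.3 rad (distance of any of white_red_center, white_blue_center from where it was at the start of the episode above 0.02 m or angle between any of white_red_center, white_blue_center's own z axis and vertical above 0.3 rad).
It also fails if it takes over 120 s, if anything falls off the work surface, if the arm or the gripper's body presses on something with over 40 N, if the wrist force passes 120 N, or if a joint passes its speed limit or range.

## Robot

A 7-joint arm with a two-finger parallel gripper is mounted at the origin on the work surface. World frame = base frame: x ahead of the robot, y to its left, z up, the work surface at z = 0. Lengths are in m, angles in degrees, forces in N, time in s.
With the tool pointing down it reaches from about 0.425 to 0.925 m from the base axis. Payload 6.8 kg.
Tool frame: the origin (TCP) lies between the finger pads; the fingertips stand bot.nose_length ahead of it and the grasp point (between the pads) lies 5 mm behind it (bot.nose_length is the distance from the TCP to the fingertips, in m); z points along the fingers, y is the line along which they close (so a half turn about z gives the same grasp; the last joint's range is limited). The gripper opens to 85 mm and grips with 20 to 120 N. Pads are 22 mm wide; open, the fingers measure 114 mm over their backs; the gripper's body (76 mm by 85 mm) begins 54 mm behind the grasp point. The pads swing forward as they close: fully open they stand 13 mm farther back than shut.
Start: joints at [67.89, 27.33, 1.283, 89.118, -0.659, 63.558, -4.761], TCP at [0.185, -0.649, 0.225] pointing down, gripper open.
Joint ranges: [-169.35, 169.35], [-19.33, 120.38], [-80.79, 83.38], [13.8, 139.57], [-78.32, 258.32], [9.67, 109.79], [-169.56, 169.56]. Speed limits (degrees/s): [136.94, 136.94, 180, 180, 180, 180, 180].

## Interface

Orientations are given as [roll, pitch, yaw] about the fixed x, y, z axes, in that order (R = Rz(yaw) Ry(pitch) Rx(roll)).
In Python, from rig import bot, cams, search_frame, place_of gives the robot as it stands.
- The arm moves only by the shell command python3 -m inch 'ROWS' [FORCE]. ROWS is JSON, one flat list of numbers, 5 for each row, row after row: the opening, from -1 (shut) to 1 (fully open), so that 0 is half open, then the shift along the tool's x, y, z as a fraction of full scale, then the turn about the tool's z as a fraction of full scale. A call has exactly 8 rows; each row is the pose to reach, as a shift and turn from the pose commanded when the call began, along the tool's axes at that moment, turning the shorter way round; what a row does not reach only later rows make up. Full scale, the value 1, is 500 mm for a shift and 180 degrees for a turn. A row lasts 1/10 s, in which the tool goes at most 50 mm and 8.59 degrees, less where a joint would pass 70% of its speed; a pose out of reach is approached as far as the arm can. A call with a number of a shift or a turn outside -1 to 1 is refused whole. A call with a gripper value outside its range is refused whole. The fingers move at their own pace and stop on an object; FORCE is the grip in N (left out, the last holds). Time passes only in rows, so rows that repeat a pose let the fingers close, or fill a call up. It gives the time, the measured TCP pose, the force, the opening and the grip force at its end, in the units of the state.
- bot.state(): the state, without advancing time (a new reading comes with each control period).
- cams.snapshot(name): name is "scene" or "side" or "wrist"; returns the picture (400x640x3 uint8, red, green, blue); there is no depth.
- cams.camera_params(name): a dict with "camera_matrix" (3x3 intrinsics, pixels), "camera_from_world" (4x4, takes a point from world to camera coordinates); the wrist camera has in their place "mount" (4x4, takes a point from camera to tool coordinates, whose origin is the TCP and whose axes are the flange's). Camera axes: x right, y down, z forward; pixel columns grow to the right and rows downward; lengths in m; the calibration is good to about 2 mm. A picture is of the moment at which its call begins: read the wrist's pose just before it. camera_params takes no time and is no camera call.
- bot.job_done(): hands the job in; it is judged then, once.
Trained networks look in the newest picture that a camera, given by its name, has taken for a name from the list of things; names that differ only in an ending like _2 or _b are one class to them, and where a whole thing is asked for, a point or a joint stands for the part that bears it (a point fixed in the world has none). Each returns a list of dicts, best first, with "p" (0 to 1); they miss things now and then, are a little off and sometimes report something else, mostly with a low value. They report only what shows in the picture. A call takes as long as a camera call.
- search_frame(camera, thing): "rect" ([left, top, right, bottom] in pixels, round what is visible of it).
- place_of(camera, thing): "centre" ([row, column] in pixels: a listed point, or the origin of a listed thing).
The state is a dict: "clock": time; "joint_pos": joint angles; "qvel": joint speeds; "tau": joint torques, N m; "tcp_pos": TCP position; "tcp_rot": TCP orientation; "force": force on the tool from outside, world axes, zero at the start; "ft_torque": the same for the moment, N m; "grip_width": finger opening in m; "gripper_force": force on a finger pad.
Only numpy, scipy, OpenCV 4.12 (cv2) and the standard library are available. Lean on these libraries where they do the work, as an engineer would, in place of code of your own. Each camera call takes 0.05 s, during which the arm holds its last target. There are 200 camera calls.

## Working session

There is one attempt and no reset: what is moved stays moved. The work goes in short steps, Python scripts to look and compute and a shell command to move; the robot and the scene stay as the last step left them, time stands still between calls to the robot, and variables do not carry over. Pictures are saved under pics/ and viewed, at most 14 in all, crops included, and the job is handed in when it is done.

```bash
mkdir -p pics; ls
cat > h.py <<'E'
import numpy as np, cv2
from rig import bot, cams, search_frame, place_of
from scipy.spatial.transform import Rotation as R
def cam(name):
    p=cams.camera_params(name); K=np.array(p["camera_matrix"])
    if name=="wrist":
        s=bot.state(); T=np.eye(4); T[:3,:3]=R.from_euler('xyz',s["tcp_rot"],degrees=True).as_matrix(); T[:3,3]=s["tcp_pos"]
        C=T@np.array(p["mount"])
    else: C=np.linalg.inv(np.array(p["camera_from_world"]))
    return K,C
def onz(K,C,rc,z):
    d=C[:3,:3]@np.linalg.solve(K,[rc[1],rc[0],1.]); return C[:3,3]+d*(z-C[2,3])/d[2]
COL=["red","yellow","green","blue"]
def save(name,f):
    im=cams.snapshot(name); cv2.imwrite("pics/"+f,im[:,:,::-1]); return im
E
python3 - <<'E'
from h import *
s=bot.state(); print(s, bot.nose_length)
for c in ["scene","side"]:
    save(c,c+"0.png"); K,C=cam(c); print(c,C[:3,3].round(3))
    for n,z in [("amber_%s_center"%k,.045) for k in COL]+[("stand_"+k,0.0) for k in COL]+[("white_red_center",.045),("white_blue_center",.045)]:
        print(n,[(round(d["p"],2),np.round(d["centre"]).tolist(),onz(K,C,d["centre"],z)[:2].round(3).tolist()) for d in place_of(c,n)[:2]])
E
```

```text
pics
{'clock': 0.0, 'joint_pos': array([67.88865344, 27.37750786,  1.27921688, 89.17833459, -0.66004049,
       63.55866388, -4.76097579]), 'qvel': array([-0.05380432, -0.11653014, -0.04339313, -0.04067389, -0.00722441,
        0.03105067,  0.03800595]), 'tau': array([-3.72219856e-04, -5.96460485e+01,  1.60767652e+00, -2.81200558e+01,
        1.24144141e-02,  9.44941188e-03, -1.62295657e-05]), 'tcp_pos': array([ 0.18495268, -0.64853066,  0.22410527]), 'tcp_rot': array([-1.79893018e+02,  6.67249981e-03,  1.59193809e+01]), 'force': array([-0.12007973, -0.24798314, -0.97478144]), 'ft_torque': array([-0.00025569,  0.00704853,  0.01971656]), 'gripper_force': 0.0, 'grip_width': 0.08524698328795001} 0.014
scene [0.989 0.708 1.118]
amber_red_center [(0.67, [124.0, 244.0], [0.524, -0.421])]
amber_yellow_center [(0.66, [197.0, 322.0], [0.486, -0.024]), (0.2, [272.0, 422.0], [0.41, 0.325])]
amber_green_center [(0.64, [170.0, 240.0], [0.631, -0.246])]
amber_blue_center [(0.81, [126.0, 299.0], [0.38, -0.313])]
stand_red [(0.86, [254.0, 371.0], [0.466, 0.189])]
stand_yellow [(0.96, [333.0, 398.0],
[... 374 characters left out ...]
121.0, 382.0], [0.533, -0.414])]
amber_yellow_center [(0.73, [206.0, 336.0], [0.486, -0.005]), (0.4, [326.0, 227.0], [0.524, 0.416])]
amber_green_center [(0.9, [137.0, 335.0], [0.628, -0.265]), (0.7, [323.0, 310.0], [0.373, 0.324])]
amber_blue_center [(0.56, [153.0, 413.0], [0.385, -0.309])]
stand_red [(0.97, [272.0, 312.0], [0.452, 0.182]), (0.3, [122.0, 382.0], [0.551, -0.466])]
stand_yellow [(0.85, [328.0, 226.0], [0.543, 0.405])]
stand_green [(0.74, [238.0, 250.0], [0.648, 0.169])]
stand_blue [(0.94, [326.0, 307.0], [0.387, 0.313]), (0.75, [207.0, 333.0], [0.51, -0.035])]
white_red_center [(0.82, [172.0, 376.0], [0.445, -0.177])]
white_blue_center [(0.77, [172.0, 291.0], [0.662, -0.06])]
```

View pics/scene0.png

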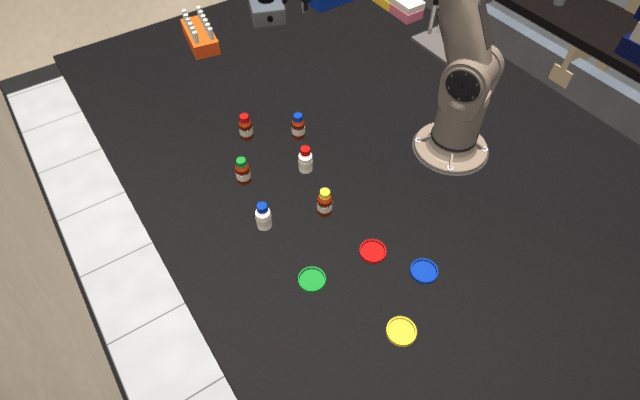

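View pics/side0.png

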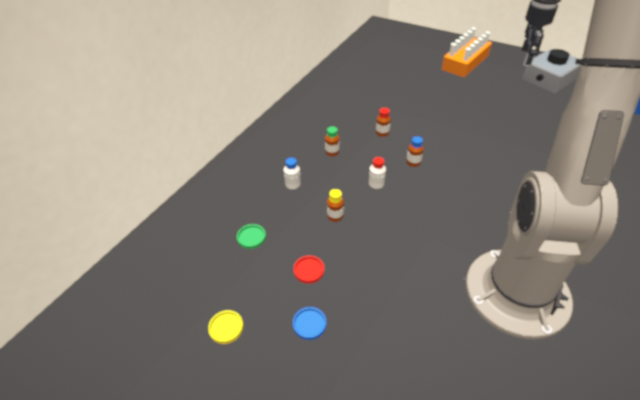

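The scene picture shows the amber caps at (245,118) red, (298,118) blue, (241,161) green and (325,193) yellow. The white bottles are at (305,160) and (263,217), and the stands at red (373,250), blue (424,270), green (312,279) and yellow (401,331). The networks agree with this, so next I'll refine by cap and stand colour and combine both cameras.

Run:
```python
from h import *
import json
from scipy.optimize import least_squares
est=dict(amber_red=(.528,-.417),amber_yellow=(.486,-.015),amber_green=(.63,-.255),amber_blue=(.383,-.311),white_red=(.448,-.185),white_blue=(.66,-.062),stand_red=(.459,.185),stand_yellow=(.546,.405),stand_green=(.648,.171),stand_blue=(.386,.314))
hue=dict(red=0,yellow=28,green=65,blue=110); out={}
for c in ["scene","side"]:
    im=cv2.imread("pics/%s0.png"%c); H=cv2.cvtColor(im,cv2.COLOR_BGR2HSV).astype(int); K,C=cam(c); W=np.linalg.inv(C)
    for n,(x,y) in est.items():
        st=n.startswith("stand"); z=.009 if st else .080
        p=K@(W@[x,y,z,1])[:3]; u,v=p[:2]/p[2]; r=24 if st else 11
        k=hue[n.split("_")[1]]; dh=np.abs((H[:,:,0]-k+90)%180-90)
        m=(dh<(9 if k!=0 else 5))&(H[:,:,1]>150)&(H[:,:,2]>(90 if st else 110))
        yy,xx=np.mgrid[:400,:640]; m&=(abs(xx-u)<r)&(abs(yy-v)<r)
        q=onz(K,C,(yy[m].mean(),xx[m].mean()),z); out.setdefault(n,[]).append(q[:2]); print(c,n,m.sum(),q[:2].round(4))
res={n:np.mean(v,0).round(4).tolist() for n,v in out.items()}; json.dump(res,open("pos.json","w")); print(res)
s=bot.state(); Rm=R.from_euler('xyz',s["tcp_rot"],degrees=True).as_matrix(); p=np.array(s["tcp_pos"])
for n in res: print(n,(Rm.T@(np.r_[res[n],.2]-p)/.5).round(3))
```

```text
scene amber_red 92 [ 0.5265 -0.4116]
scene amber_yellow 46 [0.4943 0.0036]
scene amber_green 0 [nan nan]
scene amber_blue 66 [ 0.38   -0.3232]
scene white_red 92 [ 0.4415 -0.1811]
scene white_blue 95 [ 0.6581 -0.0621]
scene stand_red 554 [0.4596 0.1858]
scene stand_yellow 119 [0.5477 0.409 ]
scene stand_green 0 [nan nan]
scene stand_blue 581 [0.385  0.3092]
side amber_red 79 [ 0.5295 -0.4165]
side amber_yellow 150 [ 0.4894 -0.0068]
side amber_green 49 [ 0.6288 -0.2471]
side amber_blue 73 [ 0.3841 -0.3246]
side white_red 97 [ 0.4464 -0.1841]
side white_blue 78 [ 0.6635 -0.0647]
side stand_red 671 [0.4602 0.1847]
side stand_yellow 906 [0.5432 0.4058]
side stand_green 284 [0.6459 0.1673]
side stand_blue 819 [0.3851 0.3085]
{'amber_red': [0.528, -0.4141], 'amber_yellow': [0.4919, -0.0016], 'amber_green': [nan, nan], 'amber_blue': [0.382, -0.3239], 'white_red': [0.444, -0.1826], 'white_blue': [0.6608, -0.0634], 'stand_red': [0.4599, 0.1852], 'stand_yellow': [0.5454, 0.4074], 'stand_green': [nan, nan], 'stand_blue': [0.385, 0.3089]}
amber_red [ 0.788 -0.264  0.05 ]
amber_yellow [ 0.945 -1.077  0.05 ]
amber_green [nan nan nan]
amber_blue [ 0.557 -0.518  0.05 ]
white_red [ 0.754 -0.755  0.05 ]
white_blue [ 1.236 -0.866  0.05 ]
stand_red [ 0.986 -1.454  0.05 ]
stand_yellow [ 1.272 -1.834  0.05 ]
stand_green [nan nan nan]
stand_blue [ 0.91  -1.733  0.05 ]<stdin>:14: RuntimeWarning: Mean of empty slice.
  ret = ret.dtype.type(ret / rcount)
```

```bash
python3 -m inch '[1,0.788,-0.264,0.05,0.0884, 1,0.788,-0.264,0.05,0.0884, 1,0.788,-0.264,0.05,0.0884, 1,0.788,-0.264,0.05,0.0884, 1,0.788,-0.264,0.05,0.0884, 1,0.788,-0.264,0.05,0.0884, 1,0.788,-0.264,0.05,0.0884, 1,0.788,-0.264,0.05,0.0884]' 40
cat > look.py <<'E'
from h import *
import sys,json
# look.py amber_red [file]: measure with wrist camera, print offset in tool axes
n=sys.argv[1]; z=.009 if n.startswith("stand") else .08
est=np.array(json.load(open("pos.json"))[n])
K,C=cam("wrist"); s=bot.state(); im=save("wrist",sys.argv[2] if len(sys.argv)>2 else "tmp.png")
H=cv2.cvtColor(im,cv2.COLOR_RGB2HSV).astype(int); k=dict(red=0,yellow=28,green=65,blue=110)[n.split("_")[1]]
m=(np.abs((H[:,:,0]-k+90)%180-90)<(5 if k==0 else 15))&(H[:,:,1]>140)&(H[:,:,2]>90)
N,L,S,ce=cv2.connectedComponentsWithStats(m.astype(np.uint8))
Rm=R.from_euler('xyz',s["tcp_rot"],degrees=True).as_matrix()
for i in range(1,N):
    if S[i,4]<150: continue
    q=onz(K,C,(ce[i][1],ce[i][0]),z)[:2]
    print(S[i].tolist(),"pos",q.round(4),"minus est",(q-est).round(4))
q=est; print("tcp",np.round(s["tcp_pos"],4),np.round(s["tcp_rot"],2),"est shift /0.5:",(Rm.T@(np.r_[q,.0]-s["tcp_pos"])/.5).round(4))
E
python3 - <<'E'
from h import *
import json
res=json.load(open("pos.json")); est=dict(amber_green=(.629,-.247,.08,16),stand_green=(.646,.168,.009,26),amber_yellow=(.49,-.003,.08,12),stand_yellow=(.545,.407,.009,26))
for n,(x,y,z,r) in est.items():
    o=[]
    for c in ["scene","side"]:
        im=cv2.imread("pics/%s0.png"%c); H=cv2.cvtColor(im,cv2.COLOR_BGR2HSV).astype(int); K,C=cam(c); W=np.linalg.inv(C)
        p=K@(W@[x,y,z,1])[:3]; u,v=p[:2]/p[2]; k=70 if "green" in n else 28
        yy,xx=np.mgrid[:400,:640]; m=(abs(H[:,:,0]-k)<(20 if k==70 else 8))&(H[:,:,1]>120)&(H[:,:,2]>90)&(abs(xx-u)<r)&(abs(yy-v)<r)
        q=onz(K,C,(yy[m].mean(),xx[m].mean()),z)[:2]; o.append(q); print(c,n,m.sum(),q.round(4))
    res[n]=np.mean(o,0).round(4).tolist()
json.dump(res,open("pos.json","w"))
E
python3 look.py amber_red w1.png
```

```text
clock: 1.9
tcp_pos: [0.5159, -0.4221, 0.2012]
tcp_rot: [180.0, -0.0, -0.0]
force: [-0.2, -0.8, -0.0]
grip_width: 0.0859
gripper_force: 0.0
scene amber_green 88 [ 0.626  -0.2454]
side amber_green 80 [ 0.6297 -0.2477]
scene stand_green 588 [0.646  0.1682]
side stand_green 537 [0.646  0.1677]
scene amber_yellow 118 [ 0.4874 -0.0072]
side amber_yellow 161 [ 0.4903 -0.0078]
scene stand_yellow 769 [0.5431 0.4068]
side stand_yellow 962 [0.5433 0.4056]
[292, 158, 36, 21, 174] pos [ 0.5374 -0.4153] minus est [ 0.0094 -0.0012]
[2, 259, 52, 42, 750] pos [ 0.4467 -0.1884] minus est [-0.0813  0.2257]
tcp [ 0.5159 -0.4221  0.2012] [ 1.7998e+02 -2.0000e-02 -1.0000e-02] est shift /0.5: [ 0.024  -0.0162  0.4024]
```

View pics/w1.png

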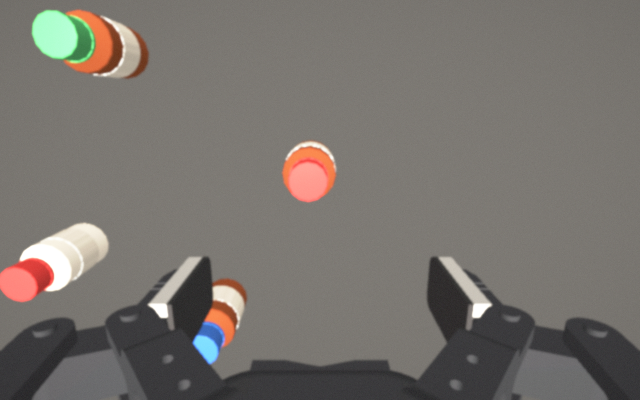

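The wrist view shows the red amber cap top at about (309,181), the green cap at (60,36), the blue at (207,343) and the white-red at (25,281). The saturation cut clipped the red cap, so I'll loosen it.

```bash
sed -i 's/else .08$/else .088/; s/S\[i,4\]<150/S[i,4]<400/; s/>140)/>(100 if z<.05 else 90))/' look.py
python3 - <<'E'
from h import *
K,C=cam("wrist")
for n,rc in dict(red=(180,309),green=(36,60),wr=(281,25)).items(): print(n,onz(K,C,rc,.09).round(4))
E
python3 look.py amber_red
```

```text
red [ 0.5367 -0.404   0.09  ]
green [ 0.6325 -0.2372  0.09  ]
wr [ 0.4516 -0.1777  0.09  ]
[302, 170, 39, 45, 1416] pos [ 0.5269 -0.4126] minus est [-0.0011  0.0015]
[11, 266, 55, 44, 1724] pos [ 0.4452 -0.1852] minus est [-0.0828  0.2289]
tcp [ 0.5252 -0.413   0.2005] [-179.71   -0.33    0.67] est shift /0.5: [0.0033 0.0043 0.401 ]
```

```bash
python3 -m inch '[1,0,0,0.08,0, 1,0,0,0.16,0, 1,0,0,0.22,0, 1,0,0,0.27,0, 1,0,0,0.316,0, 1,0,0,0.316,0, 1,0,0,0.316,0, 1,0,0,0.316,0]' 40; python3 -m inch '[-1,0,0,0,0, -1,0,0,0,0, -1,0,0,0,0, -1,0,0,0,0, -1,0,0,0,0, -1,0,0,0,0, -1,0,0,0,0, -1,0,0,0,0]' 40
```

```text
clock: 2.8
tcp_pos: [0.5153, -0.4242, 0.0448]
tcp_rot: [179.9, -0.1, -0.0]
force: [1.2, 0.3, -0.3]
grip_width: 0.0856
gripper_force: 0.0
clock: 3.6
tcp_pos: [0.5151, -0.4233, 0.0442]
tcp_rot: [180.0, -0.1, 0.0]
force: [-0.6, 1.6, 4.6]
grip_width: 0.0409
gripper_force: 38.7
```

Only 40.9 mm between the pads on a 44 mm body: the tool stopped about 12 mm short in x, because the last move hit its 400 mm limit. I'll open, shift and grip again.

```bash
python3 -m inch '[1,0,0,0,0, 1,0,0,0,0, 1,0,0,0,0, 1,0,0,0,0, 1,0.012,0,0,0, 1,0.024,0,0,0, 1,0.024,0,0,0, 1,0.024,0,0,0]' 40; python3 -m inch '[-1,0,0,0,0, -1,0,0,0,0, -1,0,0,0,0, -1,0,0,0,0, -1,0,0,0,0, -1,0,0,0,0, -1,0,0,0,0, -1,0,0,0,0]' 40
```

```text
clock: 4.4
tcp_pos: [0.5268, -0.4231, 0.043]
tcp_rot: [-180.0, -0.0, 0.0]
force: [-0.0, 0.2, -0.3]
grip_width: 0.0856
gripper_force: 0.0
clock: 5.2
tcp_pos: [0.5267, -0.4233, 0.0434]
tcp_rot: [180.0, -0.0, 0.0]
force: [-0.3, 1.9, 5.9]
grip_width: 0.0428
gripper_force: 40.1
```

```bash
python3 -m inch '[-1,0,0,-0.02,0, -1,0,0,-0.06,0, -1,0,0,-0.12,0, -1,0,0,-0.18,0, -1,0,0,-0.24,0, -1,0,-0.03,-0.29,0, -1,-0.01,-0.09,-0.31,0, -1,-0.02,-0.16,-0.31,0]' 40; python3 -m inch '[-1,-0.01,-0.08,0,0, -1,-0.02,-0.16,0,0, -1,-0.03,-0.24,0,0, -1,-0.04,-0.32,0,0, -1,-0.05,-0.4,0,0, -1,-0.06,-0.48,0,0, -1,-0.07,-0.56,0,0, -1,-0.08,-0.64,0,0]' 40;  python3 -m inch '[-1,-0.01,-0.08,0,0, -1,-0.02,-0.16,0,0, -1,-0.03,-0.24,0,0, -1,-0.034,-0.32,0,0, -1,-0.034,-0.38,0,0, -1,-0.034,-0.406,0,0, -1,-0.034,-0.416,0,0, -1,-0.034,-0.416,0,0]' 40; python3 look.py stand_red w2.png
```

```text
clock: 6.0
tcp_pos: [0.5165, -0.3446, 0.2003]
tcp_rot: [179.8, -0.2, -0.2]
force: [0.5, 0.8, -1.2]
grip_width: 0.0426
gripper_force: 40.3
clock: 6.8
tcp_pos: [0.4757, -0.0223, 0.1983]
tcp_rot: [180.0, -0.0, -0.0]
force: [-0.0, 0.6, -0.7]
grip_width: 0.0427
gripper_force: 40.3
clock: 7.6
tcp_pos: [0.4595, 0.1838, 0.1979]
tcp_rot: [180.0, 0.0, -0.0]
force: [0.6, -0.8, -1.1]
grip_width: 0.0423
gripper_force: 40.3
[280, 136, 81, 73, 4148] pos [0.4641 0.1825] minus est [ 0.0042 -0.0027]
[287, 249, 99, 109, 8244] pos [0.3206 0.1681] minus est [-0.1393 -0.0171]
tcp [0.4595 0.1838 0.1979] [ 1.7995e+02  2.0000e-02 -3.0000e-02] est shift /0.5: [ 0.001  -0.0031  0.3959]
```

View pics/w2.png

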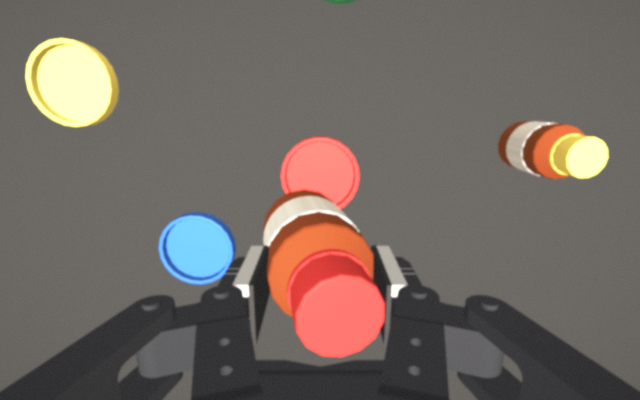

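The wrist view shows the red stand at (320,172) and the held bottle with its cap at (338,305) and label at (308,225), so the bottle may be tilted. I'll check by projecting an upright bottle.

Run:
```python
from h import *
p=cams.camera_params("wrist"); K=np.array(p["camera_matrix"]); M=np.linalg.inv(np.array(p["mount"])); print(np.array(p["mount"]).round(3))
for z in [-.045,-.018,.0,.042]:
  for x in [0,-.006]:
    q=K@(M@[x,0,z,1])[:3]; print(x,z,(q[:2]/q[2]).round(0))
im=cams.snapshot("side"); cv2.imwrite("pics/s1.png",cv2.resize(im[140:340,200:420,::-1],None,fx=3,fy=3)[:600])
```

```text
[[ 0.    -0.965 -0.264  0.065]
 [ 1.     0.     0.001 -0.001]
 [-0.001 -0.264  0.965 -0.149]
 [ 0.     0.     0.     1.   ]]
0 -0.045 [322. 311.]
-0.006 -0.045 [321. 327.]
0 -0.018 [321. 273.]
-0.006 -0.018 [321. 287.]
0 0.0 [321. 255.]
-0.006 0.0 [321. 267.]
0 0.042 [321. 224.]
-0.006 0.042 [321. 234.]
```

View pics/s1.png

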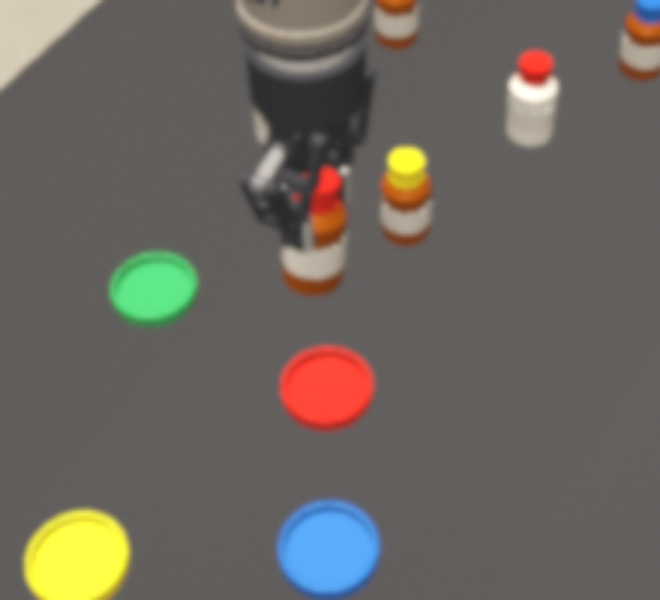

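The side crop shows the bottle held above the red stand. The tilt is real, about 0.2 rad, with the foot about 12 mm towards +y. I'll shift the tool to centre the foot, lower gently until it touches, then open slowly so it rights itself.

```bash
python3 -m inch '[-1,0,0.012,0.04,0, -1,0,0.024,0.08,0, -1,0,0.024,0.14,0, -1,0,0.024,0.2,0, -1,0,0.024,0.25,0, -1,0,0.024,0.27,0, -1,0,0.024,0.278,0, -1,0,0.024,0.278,0]' 40; python3 -m inch '[-1,0,0,0.001,0, -1,0,0,0.002,0, -1,0,0,0.003,0, -1,0,0,0.004,0, -1,0,0,0.005,0, -1,0,0,0.006,0, -1,0,0,0.007,0, -1,0,0,0.008,0]' 40; python3 -m inch '[-1,0,0,0.001,0, -1,0,0,0.002,0, -1,0,0,0.003,0, -1,0,0,0.004,0, -1,0,0,0.004,0, -1,0,0,0.004,0, -1,0,0,0.004,0, -1,0,0,0.004,0]' 40
```

```text
clock: 8.5
tcp_pos: [0.4598, 0.1722, 0.0594]
tcp_rot: [180.0, -0.0, -0.0]
force: [0.1, 0.8, -0.8]
grip_width: 0.0426
gripper_force: 40.3
clock: 9.3
tcp_pos: [0.4594, 0.1727, 0.055]
tcp_rot: [180.0, 0.0, 0.0]
force: [-0.1, 0.8, -0.6]
grip_width: 0.0427
gripper_force: 40.3
clock: 10.1
tcp_pos: [0.4594, 0.1727, 0.0531]
tcp_rot: [-180.0, -0.0, 0.0]
force: [-0.3, -0.2, -1.6]
grip_width: 0.0425
gripper_force: 40.3
```

```bash
python3 -m inch '[-1,0,0,0.001,0, -1,0,0,0.002,0, -1,0,0,0.003,0, -1,0,0,0.004,0, -1,0,0,0.005,0, -1,0,0,0.005,0, -1,0,0,0.005,0, -1,0,0,0.005,0]' 40; python3 -m inch '[-1,0,0,0.001,0, -1,0,0,0.002,0, -1,0,0,0.003,0, -1,0,0,0.003,0, -1,0,0,0.004,0, -1,0,0,0.004,0, -1,0,0,0.004,0, -1,0,0,0.004,0]' 40
```

```text
clock: 10.9
tcp_pos: [0.4594, 0.1726, 0.0506]
tcp_rot: [180.0, -0.0, 0.0]
force: [-1.2, -0.2, -1.0]
grip_width: 0.0426
gripper_force: 40.3
clock: 11.7
tcp_pos: [0.4594, 0.1727, 0.0486]
tcp_rot: [-180.0, -0.0, 0.0]
force: [-0.5, 0.1, -1.3]
grip_width: 0.0425
gripper_force: 40.3
```

```bash
python3 -m inch '[-1,0,0,0.001,0, -1,0,0,0.002,0, -1,0,0,0.003,0, -1,0,0,0.004,0, -1,0,0,0.004,0, -1,0,0,0.004,0, -1,0,0,0.004,0, -1,0,0,0.004,0]' 40
python3 - <<'E'
from h import *
save("wrist","w3.png")
E
```

```text
clock: 12.5
tcp_pos: [0.4608, 0.1729, 0.0481]
tcp_rot: [-180.0, -0.2, -0.0]
force: [-1.3, -1.2, 14.3]
grip_width: 0.0425
gripper_force: 41.4
```

View pics/w3.png

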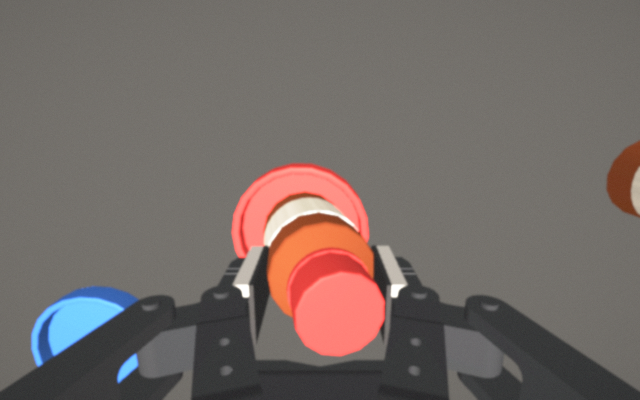

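The wrist view shows contact, with the foot inside the red dish (rim about (233–368, 165–...)). Now I'll open gently.

```bash
python3 -m inch '[0.0,0,0,0,0, 0.03,0,0,0,0, 0.06,0,0,0,0, 0.1,0,0,0,0, 0.14,0,0,0,0, 0.18,0,0,0,0, 0.22,0,0,0,0, 0.3,0,0,0,0]' 20;  python3 -m inch '[0.5,0,0,0,0, 0.8,0,0,0,0, 1,0,0,0,0, 1,0,0,0,0, 1,0,0,-0.01,0, 1,0,0,-0.03,0, 1,0,0,-0.08,0, 1,0,0,-0.15,0]' 40
python3 -m inch '[1,0,0,-0.08,0, 1,0,0.06,-0.14,0, 1,0,0.14,-0.15,0, 1,0,0.2,-0.15,0, 1,0,0.2,-0.15,0, 1,0,0.2,-0.15,0, 1,0,0.2,-0.15,0, 1,0,0.2,-0.15,0]' 40
python3 - <<'E'
from h import *
print(bot.state()["tcp_pos"])
im=cams.snapshot("side"); cv2.imwrite("pics/s2.png",cv2.resize(im[140:340,200:420,::-1],None,fx=3,fy=3)[:600])
for c in ["side","scene"]:
    cams.snapshot(c);K,C=cam(c);print([(round(d["p"],2),onz(K,C,d["centre"],.05)[:2].round(3)) for d in place_of(c,"amber_red_center")[:2]])
E
python3 look.py amber_yellow
```

```text
clock: 13.35
tcp_pos: [0.4592, 0.1725, 0.0464]
tcp_rot: [180.0, 0.0, 0.0]
force: [-0.1, -0.0, 1.1]
grip_width: 0.0558
gripper_force: 0.1
clock: 14.15
tcp_pos: [0.4583, 0.1722, 0.1219]
tcp_rot: [179.9, 0.2, 0.0]
force: [0.7, -0.1, 0.5]
grip_width: 0.085
gripper_force: 0.0
clock: 14.95
tcp_pos: [0.4593, 0.0739, 0.1967]
tcp_rot: [-180.0, 0.0, 0.1]
force: [0.2, -0.6, 0.4]
grip_width: 0.0854
gripper_force: 0.0
[0.45932265 0.07392655 0.19666475]
[(0.93, array([0.462, 0.185]))]
[(0.69, array([ 0.491, -0.02 ])), (0.59, array([0.463, 0.19 ]))]
[405, 133, 51, 47, 559] pos [0.4911 0.001 ] minus est [0.0023 0.0085]
tcp [0.4593 0.0731 0.1965] [-1.8e+02  2.0e-02  5.0e-02] est shift /0.5: [0.059  0.1613 0.3929]
```

View pics/s2.png

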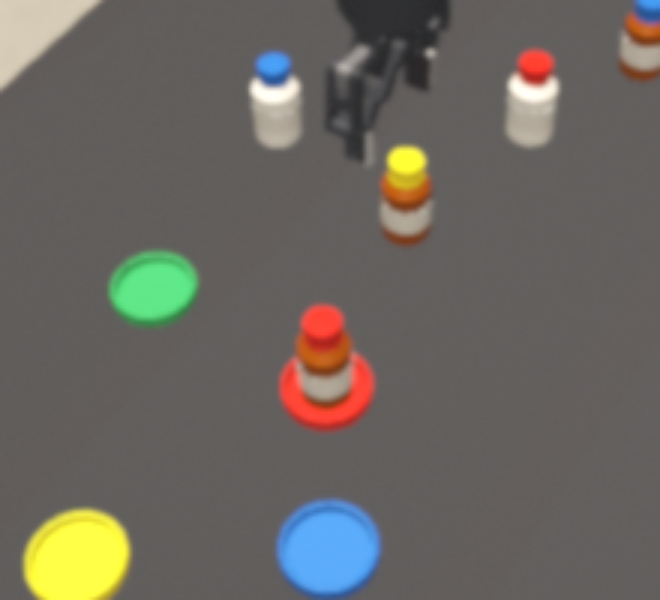

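The side view shows the red bottle upright in its stand, at about (.462,.187). Next is the yellow one.

```bash
python3 -m inch '[1,0.03,0.08,0,0, 1,0.06,0.14,0,0, 1,0.06,0.158,0,0, 1,0.06,0.158,0,0, 1,0.06,0.158,0,0, 1,0.06,0.158,0,0, 1,0.06,0.158,0,0, 1,0.06,0.158,0,0]' 40
python3 look.py amber_yellow w4.png; python3 -c "
from h import *
im=cv2.imread('pics/w4.png');print(cv2.cvtColor(im,cv2.COLOR_BGR2HSV)[170:200:6,300:340:8].tolist())
K,C=cam('wrist')
for n in ['amber_yellow_center','amber_green_center']: print(n,[(d['p'],np.round(d['centre']),onz(K,C,d['centre'],.045)[:2].round(4)) for d in place_of('wrist',n)[:2]])"
```

```text
clock: 16.05
tcp_pos: [0.4893, -0.0055, 0.1967]
tcp_rot: [-180.0, -0.0, 0.1]
force: [0.0, -0.2, -0.2]
grip_width: 0.0853
gripper_force: 0.0
[302, 172, 43, 47, 428] pos [ 0.4953 -0.0074] minus est [0.0065 0.0001]
tcp [ 0.4893 -0.0055  0.1967] [-1.7999e+02 -1.0000e-02  8.0000e-02] est shift /0.5: [-0.0011  0.004   0.3933]
[[[22, 22, 222], [10, 179, 247], [10, 177, 249], [10, 175, 249], [10, 177, 248]], [[7, 148, 222], [10, 176, 248], [30, 108, 255], [28, 134, 252], [30, 100, 255]], [[9, 177, 245], [30, 114, 255], [30, 29, 255], [30, 24, 255], [30, 46, 255]], [[9, 180, 243], [30, 33, 255], [30, 26, 255], [30, 27, 255], [30, 27, 255]], [[9, 182, 239], [30, 27, 255], [30, 27, 255], [30, 28, 255], [30, 29, 255]]]
amber_yellow_center [(0.69, array([186., 322.]), array([ 0.4867, -0.0069]))]
amber_green_center []
```

View pics/w4.png

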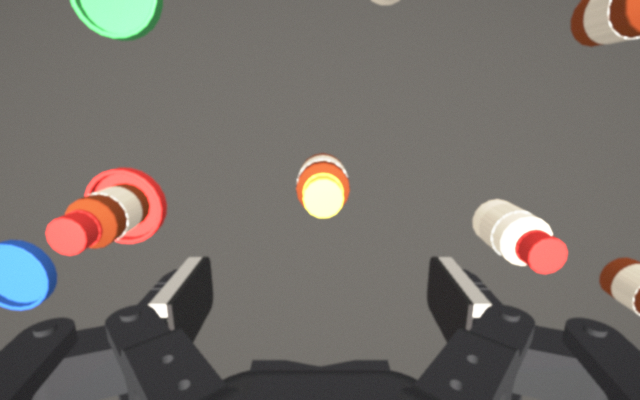

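The yellow cap is centred between the fingers at (323,197) and the red bottle stands straight in its dish. I'll descend and grip.

```bash
python3 -m inch '[1,-0.004,0.003,0.08,0, 1,-0.004,0.003,0.16,0, 1,-0.004,0.003,0.22,0, 1,-0.004,0.003,0.28,0, 1,-0.004,0.003,0.308,0, 1,-0.004,0.003,0.308,0, 1,-0.004,0.003,0.308,0, 1,-0.004,0.003,0.308,0]' 40; python3 -m inch '[0.3,0,0,0,0, 0.2,0,0,0,0, 0.15,0,0,0,0, 0.1,0,0,0,0, 0.05,0,0,0,0, 0,0,0,0,0, -1,0,0,0,0, -1,0,0,0,0]' 40;  python3 -m inch '[-1,0,0,0,0, -1,0,0,-0.01,0, -1,0,0,-0.04,0, -1,0,0,-0.1,0, -1,0,0,-0.18,0, -1,0,0,-0.25,0, -1,0,0,-0.29,0, -1,0,0,-0.3,0]' 40; python3 -c "
from h import *
save('wrist','w5.png')"
```

```text
clock: 17.0
tcp_pos: [0.4883, -0.0077, 0.0436]
tcp_rot: [-180.0, -0.1, 0.0]
force: [-0.6, -0.8, -0.5]
grip_width: 0.0851
gripper_force: 0.0
clock: 17.8
tcp_pos: [0.4875, -0.0079, 0.0431]
tcp_rot: [180.0, -0.0, 0.0]
force: [-1.8, 0.5, 7.6]
grip_width: 0.0414
gripper_force: 39.5
clock: 18.6
tcp_pos: [0.4887, -0.0078, 0.195]
tcp_rot: [-180.0, -0.3, -0.0]
force: [0.1, 0.0, -1.9]
grip_width: 0.0419
gripper_force: 41.0
```

View pics/w5.png

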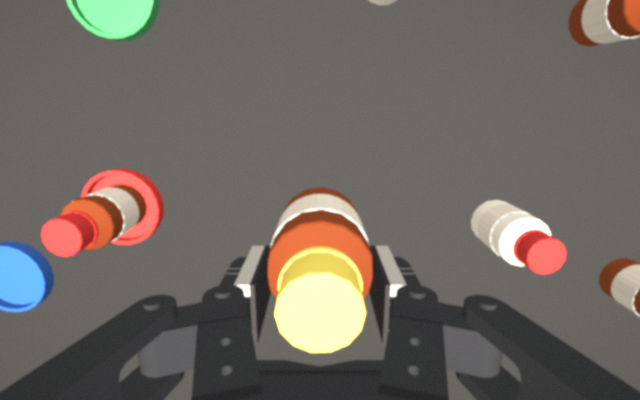

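Held straight: the cap is at (320,311), as expected. I'll carry it to the yellow stand.

```bash
python3 -m inch '[-1,0.01,-0.04,0,0, -1,0.02,-0.12,0,0, -1,0.03,-0.2,0,0, -1,0.04,-0.28,0,0, -1,0.05,-0.36,0,0, -1,0.06,-0.44,0,0, -1,0.07,-0.52,0,0, -1,0.08,-0.6,0,0]' 40; python3 -m inch '[-1,0.01,-0.08,0,0, -1,0.02,-0.15,0,0, -1,0.031,-0.2,0,0, -1,0.031,-0.228,0,0, -1,0.031,-0.228,0,0, -1,0.031,-0.228,0,0, -1,0.031,-0.228,0,0, -1,0.031,-0.228,0,0]' 40; python3 look.py stand_yellow w6.png
```

```text
clock: 19.45
tcp_pos: [0.5264, 0.2931, 0.1902]
tcp_rot: [179.9, 0.2, 0.0]
force: [0.4, 0.1, -1.8]
grip_width: 0.0413
gripper_force: 41.0
clock: 20.25
tcp_pos: [0.5435, 0.4043, 0.1927]
tcp_rot: [179.9, -0.0, -0.1]
force: [0.2, -0.4, -1.5]
grip_width: 0.0418
gripper_force: 41.0
[279, 137, 81, 67, 794] pos [0.5437 0.4058] minus est [ 0.0005 -0.0004]
[274, 246, 93, 108, 2743] pos [0.4385 0.4044] minus est [-0.1047 -0.0018]
tcp [0.5435 0.4043 0.1927] [ 1.7995e+02 -2.0000e-02 -1.1000e-01] est shift /0.5: [-0.0007 -0.0041  0.3854]
```

```bash
python3 -m inch '[-1,0,-0.004,0.03,0, -1,0,-0.004,0.1,0, -1,0,-0.004,0.17,0, -1,0,-0.004,0.23,0, -1,0,-0.004,0.265,0, -1,0,-0.004,0.28,0, -1,0,-0.004,0.284,0, -1,0,-0.004,0.284,0]' 40; python3 -m inch '[-1,0,0,0.001,0, -1,0,0,0.002,0, -1,0,0,0.003,0, -1,0,0,0.004,0, -1,0,0,0.005,0, -1,0,0,0.005,0, -1,0,0,0.005,0, -1,0,0,0.005,0]' 40
```

```text
clock: 21.1
tcp_pos: [0.5435, 0.4088, 0.0516]
tcp_rot: [-179.9, -0.1, -0.0]
force: [0.0, -0.1, -1.4]
grip_width: 0.042
gripper_force: 41.0
clock: 21.9
tcp_pos: [0.543, 0.4082, 0.0483]
tcp_rot: [-180.0, -0.0, 0.0]
force: [-0.8, -0.7, 1.4]
grip_width: 0.042
gripper_force: 41.2
```

```bash
python3 -m inch '[0.0,0,0,0,0, 0.04,0,0,0,0, 0.08,0,0,0,0, 0.14,0,0,0,0, 0.2,0,0,0,0, 0.4,0,0,0,0, 0.7,0,0,0,0, 1,0,0,0,0]' 20;  python3 -m inch '[1,0,0,0,0, 1,0,0,0,0, 1,0,0,-0.02,0, 1,0,0,-0.06,0, 1,0,0,-0.12,0, 1,0,0,-0.19,0, 1,0,0,-0.26,0, 1,0,0,-0.3,0]' 40
python3 -m inch '[1,0.01,0.06,0,0, 1,0.02,0.14,0,0, 1,0.03,0.22,0,0, 1,0.04,0.3,0,0, 1,0.05,0.38,0,0, 1,0.06,0.46,0,0, 1,0.07,0.54,0,0, 1,0.08,0.62,0,0]' 40
python3 -m inch '[1,0.01,0.08,0,0, 1,0.02,0.16,0,0, 1,0.03,0.24,0,0, 1,0.04,0.32,0,0, 1,0.05,0.4,0,0, 1,0.06,0.48,0,0, 1,0.07,0.56,0,0, 1,0.08,0.62,0,0]' 40
python3 -m inch '[1,0.01,0.04,0,0, 1,0.01,0.066,0,0, 1,0.01,0.066,0,0, 1,0.01,0.066,0,0, 1,0.01,0.066,0,0, 1,0.01,0.066,0,0, 1,0.01,0.066,0,0, 1,0.01,0.066,0,0]' 40
python3 look.py amber_green w7.png;python3 -c "
from h import *
K,C=cam('wrist')
for n in ['amber_green_center','white_blue_center']: print(n,[(d['p'],np.round(d['centre']),onz(K,C,d['centre'],.045)[:2].round(4)) for d in place_of('wrist',n)[:2]])
for c in ['side','scene']:
    cams.snapshot(c);K,C=cam(c);print([(round(d['p'],2),onz(K,C,d['centre'],.05)[:2].round(3)) for d in place_of(c,'amber_yellow_center')[:2]])
"
```

```text
clock: 22.7
tcp_pos: [0.5429, 0.4082, 0.0481]
tcp_rot: [180.0, -0.0, 0.0]
force: [-0.1, -0.3, 0.3]
grip_width: 0.0843
gripper_force: 0.0
clock: 23.5
tcp_pos: [0.5438, 0.4092, 0.2025]
tcp_rot: [-179.8, -0.2, 0.0]
force: [-0.6, 1.4, -0.0]
grip_width: 0.0857
gripper_force: 0.0
clock: 24.3
tcp_pos: [0.583, 0.0966, 0.1991]
tcp_rot: [-180.0, -0.1, 0.0]
force: [0.7, 0.0, -0.0]
grip_width: 0.0853
gripper_force: 0.0
clock: 25.1
tcp_pos: [0.6226, -0.2152, 0.199]
tcp_rot: [179.9, -0.0, -0.1]
force: [0.1, -0.4, -0.2]
grip_width: 0.0857
gripper_force: 0.0
clock: 25.9
tcp_pos: [0.628, -0.2443, 0.1982]
tcp_rot: [-180.0, -0.0, 0.0]
force: [1.1, -0.6, 0.4]
grip_width: 0.0852
gripper_force: 0.0
tcp [ 0.628  -0.2443  0.1982] [-1.8e+02 -0.0e+00  5.0e-02] est shift /0.5: [-2.000e-04  4.600e-03  3.963e-01]
amber_green_center [(0.94, array([184., 322.]), array([ 0.6267, -0.2456])), (0.32, array([367., 255.]), array([ 0.4403, -0.1798]))]
white_blue_center [(0.81, array([146., 104.]), array([ 0.6589, -0.0637]))]
[(0.73, array([0.541, 0.409]))]
[(0.76, array([0.541, 0.407]))]
```

View pics/w7.png

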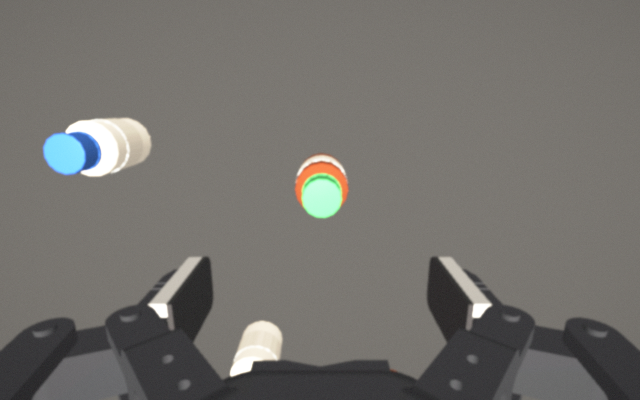

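The green cap is at (322,197), centred; the yellow placement checks out at (.541,.408). I'll grip, lift and carry.

```bash
python3 -m inch '[1,-0.003,0.002,0.08,0, 1,-0.003,0.002,0.16,0, 1,-0.003,0.002,0.22,0, 1,-0.003,0.002,0.28,0, 1,-0.003,0.002,0.31,0, 1,-0.003,0.002,0.31,0, 1,-0.003,0.002,0.31,0, 1,-0.003,0.002,0.31,0]' 40; python3 -m inch '[0.3,0,0,0,0, 0.2,0,0,0,0, 0.15,0,0,0,0, 0.1,0,0,0,0, 0.05,0,0,0,0, 0,0,0,0,0, -1,0,0,0,0, -1,0,0,0,0]' 40;  python3 -m inch '[-1,0,0,0,0, -1,0,0,-0.01,0, -1,0,0,-0.04,0, -1,0,0,-0.1,0, -1,0,0,-0.18,0, -1,0,0,-0.25,0, -1,0,0,-0.29,0, -1,0,0,-0.3,0]' 40
python3 -m inch '[-1,0,-0.04,0,0, -1,0.01,-0.12,0,0, -1,0.02,-0.2,0,0, -1,0.025,-0.28,0,0, -1,0.03,-0.36,0,0, -1,0.035,-0.44,0,0, -1,0.039,-0.52,0,0, -1,0.039,-0.6,0,0]' 40; python3 -m inch '[-1,0,-0.08,0,0, -1,0,-0.15,0,0, -1,0,-0.2,0,0, -1,0,-0.227,0,0, -1,0,-0.227,0,0, -1,0,-0.227,0,0, -1,0,-0.227,0,0, -1,0,-0.227,0,0]' 40; python3 look.py stand_green w8.png
```

```text
clock: 27.05
tcp_pos: [0.6278, -0.2463, 0.0451]
tcp_rot: [179.9, -0.2, -0.0]
force: [0.3, 0.5, 0.2]
grip_width: 0.0852
gripper_force: 0.0
clock: 27.85
tcp_pos: [0.6266, -0.2458, 0.0436]
tcp_rot: [180.0, -0.0, 0.0]
force: [-1.2, 1.2, 5.8]
grip_width: 0.0419
gripper_force: 40.1
clock: 28.65
tcp_pos: [0.6281, -0.2464, 0.1973]
tcp_rot: [179.9, -0.3, -0.0]
force: [0.4, -0.8, -0.8]
grip_width: 0.0417
gripper_force: 40.8
clock: 29.45
tcp_pos: [0.6452, 0.0556, 0.1921]
tcp_rot: [180.0, 0.1, -0.0]
force: [0.3, 0.1, -0.5]
grip_width: 0.0418
gripper_force: 40.8
clock: 30.25
tcp_pos: [0.6463, 0.1654, 0.193]
tcp_rot: [179.9, -0.0, -0.2]
force: [0.1, -0.9, -1.3]
grip_width: 0.0417
gripper_force: 40.8
[279, 137, 80, 65, 3767] pos [0.6526 0.1668] minus est [ 0.0066 -0.0012]
[275, 249, 91, 104, 7517] pos [0.5137 0.1655] minus est [-0.1323 -0.0025]
tcp [0.6463 0.1654 0.193 ] [ 1.7994e+02 -1.0000e-02 -1.6000e-01] est shift /0.5: [-0.0006 -0.0056  0.3861]
```

View pics/w8.png

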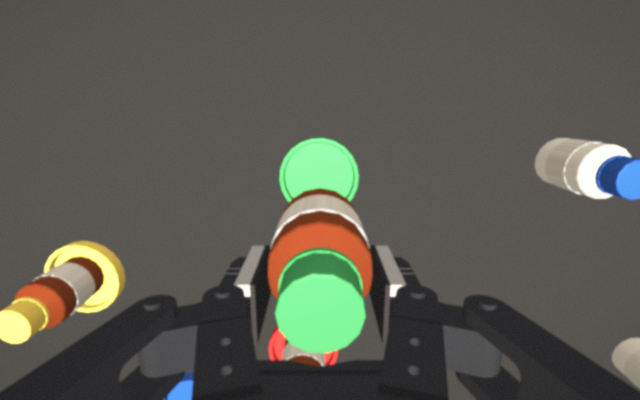

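Held straight, with the green stand ahead at (319,175) and the yellow bottle upright in its dish. Lowering.

```bash
python3 -m inch '[-1,0,-0.002,0.03,0, -1,0,-0.002,0.1,0, -1,0,-0.002,0.17,0, -1,0,-0.002,0.23,0, -1,0,-0.002,0.265,0, -1,0,-0.002,0.28,0, -1,0,-0.002,0.284,0, -1,0,-0.002,0.284,0]' 40; python3 -m inch '[-1,0,0,0.001,0, -1,0,0,0.002,0, -1,0,0,0.003,0, -1,0,0,0.004,0, -1,0,0,0.005,0, -1,0,0,0.005,0, -1,0,0,0.005,0, -1,0,0,0.005,0]' 40
```

```text
clock: 31.1
tcp_pos: [0.6467, 0.169, 0.052]
tcp_rot: [-180.0, -0.1, -0.0]
force: [-0.3, -0.3, -0.1]
grip_width: 0.0415
gripper_force: 40.8
clock: 31.9
tcp_pos: [0.646, 0.1687, 0.0487]
tcp_rot: [-180.0, -0.0, 0.0]
force: [1.0, -0.5, -0.3]
grip_width: 0.0422
gripper_force: 40.8
```

```bash
python3 -m inch '[-1,0,0,0.001,0, -1,0,0,0.0015,0, -1,0,0,0.0015,0, 0.0,0,0,0.0015,0, 0.04,0,0,0.0015,0, 0.08,0,0,0.0015,0, 0.14,0,0,0.0015,0, 0.2,0,0,0.0015,0]' 20;  python3 -m inch '[0.5,0,0,0,0, 1,0,0,0,0, 1,0,0,0,0, 1,0,0,-0.02,0, 1,0,0,-0.08,0, 1,0,0,-0.16,0, 1,0,0,-0.24,0, 1,0,0,-0.3,0]' 40
python3 -m inch '[1,-0.02,0.04,0,0, 1,-0.058,0.11,0,0, 1,-0.096,0.18,0,0, 1,-0.134,0.25,0,0, 1,-0.172,0.32,0,0, 1,-0.21,0.39,0,0, 1,-0.248,0.46,0,0, 1,-0.286,0.53,0,0]' 40
python3 -m inch '[1,-0.038,0.07,0,0, 1,-0.076,0.14,0,0, 1,-0.114,0.21,0,0, 1,-0.152,0.28,0,0, 1,-0.19,0.35,0,0, 1,-0.22,0.41,0,0, 1,-0.24,0.444,0,0, 1,-0.24,0.444,0,0]' 40
python3 -m inch '[1,0,0,0,0, 1,0,0,0,0, 1,0,0,0,0, 1,0,0,0,0, 1,0,0,0,0, 1,0,0,0,0, 1,0,0,0,0, 1,0,0,0,0]' 40
python3 look.py amber_blue w9.png;python3 -c "
from h import *
K,C=cam('wrist')
for n in ['amber_blue_center','white_red_center']: print(n,[(d['p'],np.round(d['centre']),onz(K,C,d['centre'],.045)[:2].round(4)) for d in place_of('wrist',n)[:2]])
for c in ['side','scene']:
    cams.snapshot(c);K,C=cam(c);print([(round(d['p'],2),onz(K,C,d['centre'],.05)[:2].round(3)) for d in place_of(c,'amber_green_center')[:2]])
"
```

```text
clock: 32.7
tcp_pos: [0.6458, 0.1686, 0.0476]
tcp_rot: [180.0, 0.0, 0.0]
force: [0.2, 0.3, 0.1]
grip_width: 0.0515
gripper_force: 0.0
clock: 33.5
tcp_pos: [0.6467, 0.1691, 0.2016]
tcp_rot: [-179.9, -0.2, 0.0]
force: [0.8, 1.1, -0.3]
grip_width: 0.0854
gripper_force: 0.0
clock: 34.3
tcp_pos: [0.5022, -0.0976, 0.1988]
tcp_rot: [180.0, -0.1, 0.0]
force: [1.1, 0.1, 0.1]
grip_width: 0.0849
gripper_force: 0.0
clock: 35.1
tcp_pos: [0.3811, -0.3212, 0.1986]
tcp_rot: [179.9, -0.0, -0.3]
force: [0.0, 0.5, -0.6]
grip_width: 0.0852
gripper_force: 0.0
clock: 35.9
tcp_pos: [0.3829, -0.3183, 0.1978]
tcp_rot: [-180.0, 0.0, 0.0]
force: [0.2, -0.4, 0.7]
grip_width: 0.0852
gripper_force: 0.0
[305, 175, 38, 44, 1053] pos [ 0.3797 -0.3212] minus est [-0.0023  0.0027]
tcp [ 0.3829 -0.3183  0.1978] [-1.8e+02  0.0e+00  1.0e-02] est shift /0.5: [-0.0018  0.0111  0.3956]
amber_blue_center [(0.57, array([187., 322.]), array([ 0.3786, -0.3197]))]
white_red_center [(0.57, array([113., 152.]), array([ 0.4409, -0.1818]))]
[(0.85, array([0.648, 0.165]))]
[(0.95, array([0.649, 0.181]))]
```

View pics/w9.png

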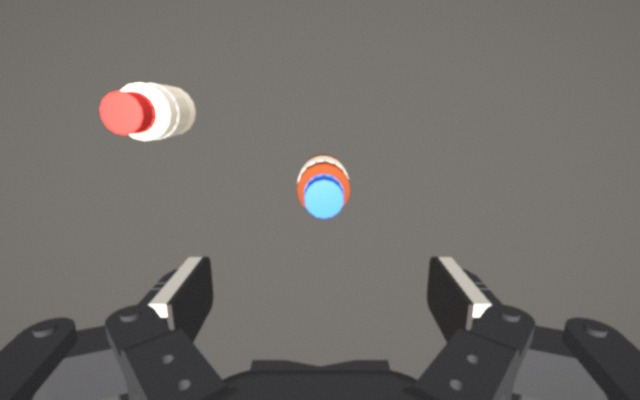

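The blue bottle is at about (.380,-.320), with its cap at (323,198). I'll grip it and carry it on an outward arc, since the straight line would pass inside the reach limit.

```bash
python3 -m inch '[1,-0.006,0.003,0.08,0, 1,-0.006,0.003,0.16,0, 1,-0.006,0.003,0.22,0, 1,-0.006,0.003,0.28,0, 1,-0.006,0.003,0.31,0, 1,-0.006,0.003,0.31,0, 1,-0.006,0.003,0.31,0, 1,-0.006,0.003,0.31,0]' 40; python3 -m inch '[0.3,0,0,0,0, 0.2,0,0,0,0, 0.15,0,0,0,0, 0.1,0,0,0,0, 0.05,0,0,0,0, 0,0,0,0,0, -1,0,0,0,0, -1,0,0,0,0]' 40;  python3 -m inch '[-1,0,0,0,0, -1,0,0,-0.01,0, -1,0,0,-0.04,0, -1,0,0,-0.1,0, -1,0,0,-0.18,0, -1,0,0,-0.25,0, -1,0,0,-0.29,0, -1,0,0,-0.3,0]' 40
python3 -m inch '[-1,0.02,-0.03,0,0, -1,0.06,-0.09,0,0, -1,0.1,-0.15,0,0, -1,0.13,-0.22,0,0, -1,0.16,-0.29,0,0, -1,0.19,-0.365,0,0, -1,0.2,-0.44,0,0, -1,0.2,-0.515,0,0]' 40
python3 -m inch '[-1,0,-0.08,0,0, -1,0,-0.16,0,0, -1,0,-0.24,0,0, -1,0,-0.32,0,0, -1,-0.03,-0.39,0,0, -1,-0.06,-0.46,0,0, -1,-0.1,-0.53,0,0, -1,-0.14,-0.6,0,0]' 40
python3 -m inch '[-1,-0.03,-0.06,0,0, -1,-0.05,-0.11,0,0, -1,-0.05,-0.14,0,0, -1,-0.05,-0.143,0,0, -1,-0.05,-0.143,0,0, -1,-0.05,-0.143,0,0, -1,-0.05,-0.143,0,0, -1,-0.05,-0.143,0,0]' 40
python3 look.py stand_blue w10.png
```

```text
clock: 37.05
tcp_pos: [0.3807, -0.3204, 0.0439]
tcp_rot: [179.9, -0.1, 0.0]
force: [-0.0, 0.1, 0.6]
grip_width: 0.085
gripper_force: 0.0
clock: 37.85
tcp_pos: [0.3803, -0.3202, 0.0434]
tcp_rot: [180.0, -0.0, -0.0]
force: [-0.9, -0.0, 6.0]
grip_width: 0.0419
gripper_force: 39.6
clock: 38.65
tcp_pos: [0.3809, -0.3204, 0.1952]
tcp_rot: [179.9, -0.2, 0.0]
force: [0.2, -0.2, -2.1]
grip_width: 0.0417
gripper_force: 40.9
clock: 39.45
tcp_pos: [0.4795, -0.0605, 0.1914]
tcp_rot: [-180.0, 0.1, 0.0]
force: [0.6, 1.2, -1.4]
grip_width: 0.0416
gripper_force: 40.9
clock: 40.25
tcp_pos: [0.4081, 0.2384, 0.1914]
tcp_rot: [179.9, 0.1, 0.0]
force: [0.6, 0.6, -0.7]
grip_width: 0.0418
gripper_force: 40.9
clock: 41.05
tcp_pos: [0.3852, 0.3083, 0.1927]
tcp_rot: [180.0, -0.0, -0.1]
force: [-0.8, 0.3, -2.4]
grip_width: 0.0415
gripper_force: 40.9
[281, 137, 80, 65, 3422] pos [0.3904 0.3077] minus est [ 0.0054 -0.0012]
[273, 247, 91, 106, 7729] pos [0.2534 0.3101] minus est [-0.1316  0.0012]
tcp [0.3852 0.3083 0.1927] [ 1.7998e+02 -0.0000e+00 -8.0000e-02] est shift /0.5: [-0.0004 -0.0014  0.3855]
```

View pics/w10.png

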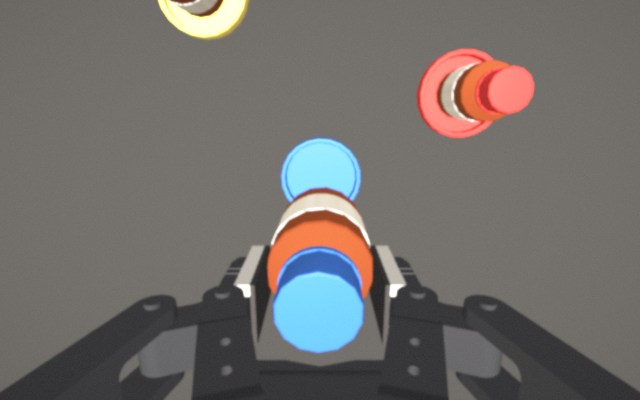

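The blue bottle is held straight and the blue stand lies at (321,175), as expected. Lower, release and retreat.

```bash
python3 -m inch '[-1,0,0,0.03,0, -1,0,0,0.1,0, -1,0,0,0.17,0, -1,0,0,0.23,0, -1,0,0,0.265,0, -1,0,0,0.28,0, -1,0,0,0.284,0, -1,0,0,0.284,0]' 40; python3 -m inch '[-1,0,0,0.001,0, -1,0,0,0.002,0, -1,0,0,0.003,0, -1,0,0,0.004,0, -1,0,0,0.005,0, -1,0,0,0.006,0, -1,0,0,0.006,0, -1,0,0,0.006,0]' 40
python3 -m inch '[0.0,0,0,0,0, 0.04,0,0,0,0, 0.08,0,0,0,0, 0.14,0,0,0,0, 0.2,0,0,0,0, 0.4,0,0,0,0, 0.7,0,0,0,0, 1,0,0,0,0]' 20;  python3 -m inch '[1,0,0,0,0, 1,0,0,0,0, 1,0,0,-0.02,0, 1,0,0,-0.08,0, 1,0,0,-0.16,0, 1,0,0,-0.24,0, 1,0,0,-0.3,0, 1,0,0,-0.3,0]' 40
python3 -m inch '[1,0.06,0.03,0,0, 1,0.1,0.1,0,0, 1,0.1,0.17,0,0, 1,0.1,0.24,0,0, 1,0.1,0.31,0,0, 1,0.1,0.38,0,0, 1,0.1,0.4,0,0, 1,0.1,0.4,0,0]' 40
python3 - <<'E'
from h import *
im=save("side","s9.png"); cv2.imwrite("pics/s9b.png",cv2.resize(im[100:380,160:440,::-1],None,fx=2,fy=2))
for c in ["side","scene"]:
    K,C=cam(c); cams.snapshot(c)
    for n in ["amber_%s_center"%k for k in COL]+["white_red_center","white_blue_center"]:
        print(c,n,[(round(d["p"],2),onz(K,C,d["centre"],.05 if n[0]=="a" else .045)[:2].round(3)) for d in place_of(c,n)[:1]])
E
```

```text
clock: 41.9
tcp_pos: [0.3854, 0.3095, 0.0514]
tcp_rot: [-180.0, -0.0, -0.0]
force: [1.0, 0.6, -1.0]
grip_width: 0.0418
gripper_force: 40.9
clock: 42.7
tcp_pos: [0.3852, 0.3092, 0.0484]
tcp_rot: [180.0, -0.0, -0.0]
force: [-1.9, -1.9, 6.6]
grip_width: 0.0416
gripper_force: 41.6
clock: 43.5
tcp_pos: [0.3849, 0.3092, 0.0478]
tcp_rot: [-180.0, -0.0, 0.0]
force: [0.6, -0.1, -0.8]
grip_width: 0.0845
gripper_force: 0.0
clock: 44.3
tcp_pos: [0.3868, 0.3113, 0.2028]
tcp_rot: [-179.7, -0.4, -0.0]
force: [-0.6, 0.7, 0.9]
grip_width: 0.0851
gripper_force: 0.0
clock: 45.1
tcp_pos: [0.4346, 0.1076, 0.1976]
tcp_rot: [180.0, 0.0, -0.2]
force: [0.1, 0.6, 0.5]
grip_width: 0.0855
gripper_force: 0.0
side amber_red_center [(0.74, array([0.462, 0.192]))]
side amber_yellow_center [(0.82, array([0.534, 0.416]))]
side amber_green_center [(0.75, array([0.649, 0.161]))]
side amber_blue_center [(0.71, array([0.388, 0.307]))]
side white_red_center [(0.63, array([ 0.443, -0.181]))]
side white_blue_center [(0.64, array([ 0.665, -0.069]))]
scene amber_red_center [(0.61, array([0.464, 0.189]))]
scene amber_yellow_center [(0.92, array([0.544, 0.405]))]
scene amber_green_center [(0.78, array([0.639, 0.178]))]
scene amber_blue_center []
scene white_red_center [(0.57, array([ 0.446, -0.183]))]
scene white_blue_center [(0.58, array([ 0.663, -0.065]))]
```

View pics/s9b.png

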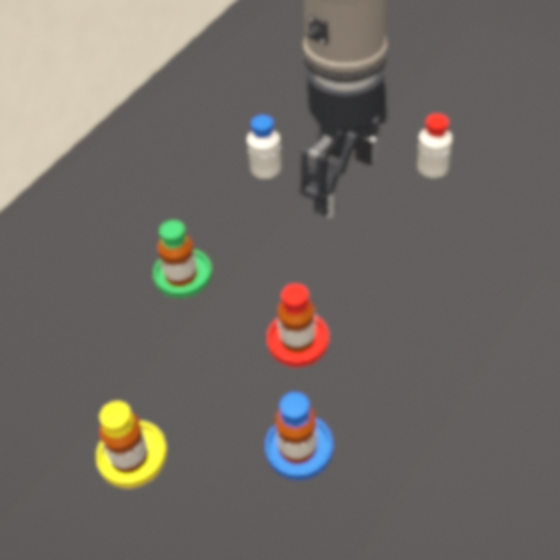

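All four amber bottles stand upright in their own dishes, the white ones are where they were, and the arm is clear. Handing in.

```bash
python3 -c "
from rig import bot
print(bot.job_done())"
```

```text
the job is handed in; nothing more can be done
None
```

I handed the job in at about 45 s with all four amber bottles standing upright in the stands of their cap colours and both white bottles left in place; the final pictures agree, though the system gave no verdict.

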